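Clamp the practice piece in the engraving fixture

ROBOT

A 6-joint arm with a two-finger parallel gripper is mounted at the origin on a cart in front of the work surface, level with it; the furniture and walls round the work are solid. World frame = base frame: x ahead of the robot, y to its left, z up, the work surface at z = 0. Lengths are in mm, angles in rad, forces in N, time in s.
With the tool pointing down it reaches from about 275 to 750 mm from the base axis. Payload 10.2 kg.
Tool frame: the origin (TCP) lies midway between the tips of the shut fingers; the grasp point (between the pads) lies grasp_offset behind it (grasp_offset is the distance from the TCP to the grasp point, in mm); x points along the fingers, z is the direction in which the jaws open and shut, and the axes are right-handed (so a half turn about x gives the same grasp; the last joint's range is limited). The gripper opens to 85 mm and grips with 20 to 120 N. Pads are 22 mm wide; open, the fingers measure 114 mm over their backs; the gripper's body (76 mm by 85 mm) begins 54 mm behind the grasp point. The pads swing forward as they close: fully open they stand 13 mm farther back than shut.
Start: joints at [-1.349, 0.313, 1.498, -0, 1.331, -0.223], TCP at [225.884, -473.928, 231.294] pointing down, gripper open.
Joint ranges: [-2.94, 2.94], [-0.97, 2.17], [0.19, 2.56], [-1.23, 4.37], [0.02, 3.11], [-2.88, 2.88]. Speed limits (rad/s): [2.39, 2.39, 3.01, 3.14, 3.14, 3.14].

INTERFACE

Orientations are given as a unit quaternion [w, x, y, z].
In Python, from rig import sense, capture, calibration, finish_job, grasp_offset gives the robot as it stands.
- The arm moves only by the shell command python3 -m jog 'ROWS' [FORCE]. ROWS is JSON, a list of rows, each an object with "linear": the shift along the tool's x, y, z scaled (see below), a list of three; "rotation": the turn, a rotation vector about the tool's x, y, z scaled (see below), a list of three; "grip": the finger opening in mm, from 0 to 85.4. A call has 1 to 20 rows; each row is the pose to reach, as a shift and turn from the pose measured when the call began, along the tool's axes at that moment; what a row does not reach only later rows make up. The controller multiplies each number of a shift by 0.3 m and each number of a turn by 0.5 rad. A row lasts 1/12 s, in which the tool goes at most 41.7 mm and 7.16 degrees, less where a joint would pass 70% of its speed; a pose out of reach is approached as far as the arm can. A call with a number of a shift or a turn outside -1 to 1 is refused whole. A call with a gripper value outside its range is refused whole. The fingers move at their own pace and stop on an object; FORCE is the grip in N (left out, the last holds). Time passes only in rows, so rows that repeat a pose let the fingers close. It gives the time, the measured TCP pose, the force and the opening at its end, in the units of the state.
- sense(): the state, without advancing time (a new reading comes with each control period).
- capture(name): name is "side" or "top" or "wrist"; returns (picture, depth): 420x560x3 uint8, red, green, blue; 420x560 float32, mm along the optical axis (not along the pixel's ray), 0 where there is no reading.
- calibration(name): a dict with "intrinsics" (3x3 intrinsics, pixels), "dist" ([k1, k2, p1, p2, k3] as OpenCV has them; the pictures are not rectified), "world_from_camera" (4x4, takes a point from camera to world coordinates). Camera axes: x right, y up, looking along -z (the intrinsics and any distortion apply to the point x, -y, -z); pixel columns grow to the right and rows downward; lengths in mm; the calibration is good to about 2 mm. A picture is of the moment at which its call begins: read the wrist's pose just before it. calibration takes no time and is no camera call; for the wrist camera it gives the pose at the moment of the call.
- finish_job(): hands the job in, once; it reports no verdict.
The state is a dict: "time_s": time; "joints": joint angles; "dq": joint speeds; "tau": joint torques, N m; "eef_pos": TCP position; "ee_rot": TCP orientation; "force": force on the tool from outside, world axes, zero at the start; "wrist_torque": the same for the moment, N m; "grip_width": opening from 0.0 (shut) to 1.0 (fully open).
Only numpy, scipy, OpenCV 4.12 (cv2) and the standard library are available. Lean on these libraries where they do the work, as an engineer would, in place of code of your own. Each camera call takes 0.05 s, during which the arm holds its last target.

TASK

Clamp the dark square workpiece for engraving: push the steel strap round on its pivot until it lies over the workpiece against its stop pin, then push the red cam lever fully down so that the rubber foot presses on the piece. Only push with the fingers; pick nothing up, leave the workpiece seated in its nest and do not disturb the things standing around. Finish with the robot clear of everything.

Things in the scene. Friction and masses are not known exactly. Their poses are not given: they have to be found in the camera images.
- fixture: Engraving fixture fixed to the bench: aluminium base plate 110 (x) by 190 (y) by 12 mm; plan yaw varies. Origin: centre of its underside, z up. In its frame: strap pivot at x 0, y +45 mm; nest centred at x 0, y -45, framed by four blue rails 50 mm apart inside, tops 17 mm above the bench; steel stop pin, 10 mm thick, top 42 mm above the bench, at x +18.5, y +23.
- pivot (a point): Point on the strap's vertical pivot axis, level with the strap's top face, 44 mm above the bench. Axes as the fixture's.
- strap_end (a point): Middle of the strap's end face, 98 mm from the pivot axis, 37 mm above the bench. The strap is a flat steel bar 26 mm wide, 30 to 44 mm above the bench; its own +y points from its end to the pivot. The foot's bolt stands up through it 90 mm from the pivot, head 15 mm wide, top 60 mm above the bench when raised. The cam clevis on the pivot, 36 mm wide, reaches 64 mm.
- strap (a joint): Angle of the strap about the vertical pivot, rad, growing counterclockwise from above. 1.5 = at the stop, pointing along the fixture's -y over the workpiece; 0 = 1.5 rad short of that, pointing about along the fixture's -x. Friction 0.15 N m (2 N at 70 mm from the pivot); it stays where left. Push its side facing away from the workpiece; that side and its surroundings are free.
- lever_tip (a point): Outer end of the red cam lever, on its centreline, 81.5 mm from the lever's hinge. Round handle, 15 mm thick over its outer half, 11 mm nearer the hinge.
- lever (a joint): Angle of the red cam lever, rad. Level hinge on the pivot axis, 54 mm above the bench, turning with the strap; the lever points away from the strap's end (along the fixture's +y when the strap is at its stop). 0 = 1.0 rad above level; 1.0 = fully down, level, its top 60 to 62 mm above the bench. Friction 0.16 N m (4 N pushing down 40 mm behind the pivot axis); stays where left. Drives the foot.
- foot: The clamp's foot: black rubber disc 20 mm wide, 6 mm thick, on a bolt, under the strap 90 mm from the pivot. Origin at the top of the disc. Its underside is 24 mm above the bench at lever 0, 3 mm over the workpiece; the cam lowers it 3.4 mm per rad of lever, so that it meets the workpiece only at about lever 0.9; the friction of the lever then locks it.
- workpiece: Dark grey square engraving practice piece, 46 x 46 x 9 mm, loose in the nest, its top 21 mm above the bench. Origin at the centre of its underside.
- nest (a point): Centre of the nest's floor, 12 mm above the bench; the workpiece lies on it.
- parts_pot: Loose round parts pot with dark blue lid, 43 mm wide, 31 mm high; a bystander. Origin at its underside's centre.
- loupe: Loose black watchmaker's loupe, 38 mm wide, 30 mm high; a bystander. Origin at its underside's centre.
- eraser: Loose blue and white block eraser, 18 x 43 x 12 mm; a bystander. Origin at its underside's centre.
- marker: Loose marker pen, white and blue, 17 x 135 x 16 mm; a bystander. Origin at its underside's centre.
Things that resemble listed ones, but are neither listed nor needed, are in the scene too. There is more than one size of the workpiece; the job needs the largest.

How it is judged:
By the outcome, as a careful person would: the job done as asked, in the order asked, and still so for the second after the job is handed in, with the robot touching nothing.
It also fails if it takes over 38 s, if anything falls off the work surface, if the arm or the gripper's body presses on something with over 40 N, if the wrist force passes 120 N, or if a joint passes its speed limit or range.

## Working session

There is one attempt and no reset: what is moved stays moved. The work goes in short steps, Python scripts to look and compute and a shell command to move; the robot and the scene stay as the last step left them, time stands still between calls to the robot, and variables do not carry over. Pictures are saved under pics/ and viewed, and the job is handed in when it is done.

```bash
ls; mkdir -p pics; cat > h.py <<'E'
import numpy as np, cv2
from rig import sense, capture, calibration, finish_job, grasp_offset
def snap(n,f):
    p,d=capture(n); cv2.imwrite('pics/%s.png'%f,p[:,:,::-1]); np.save('pics/%s_d.npy'%f,d)
    c=calibration(n); np.savez('pics/%s_c.npz'%f,K=c['intrinsics'],dist=c['dist'],T=c['world_from_camera'])
def ray(f,uv):
    c=np.load('pics/%s_c.npz'%f)
    u=cv2.undistortPoints(np.array([[uv]],float),c['K'],c['dist'])[0,0]
    T=c['T']; d=T[:3,:3]@np.array([u[0],-u[1],-1.]); return T[:3,3],d
def atz(f,uv,z):
    o,d=ray(f,uv); return o+d*(z-o[2])/d[2]
def dep(f,uv):
    D=np.load('pics/%s_d.npy'%f); o,d=ray(f,uv); return o+d*D[int(uv[1]),int(uv[0])]
def crop(f,x0,y0,x1,y1,s,g):
    im=cv2.imread('pics/%s.png'%f)[y0:y1,x0:x1]; cv2.imwrite('pics/%s.png'%g,cv2.resize(im,None,fx=s,fy=s,interpolation=cv2.INTER_CUBIC))
def tri(f,a,g,b):
    o,d=ray(f,a);p,e=ray(g,b); s=np.linalg.lstsq(np.c_[d,-e],p-o,rcond=None)[0]
    x=o+d*s[0];y=p+e*s[1]; return (x+y)/2,np.linalg.norm(x-y)
E
python3 - <<'E'
from h import *
print(sense(),grasp_offset)
snap('top','t0');snap('side','s0')
E
```

```text
pics
{'time_s': 0.0, 'joints': array([-1.34940357e+00,  3.13466795e-01,  1.49847330e+00,  6.39588796e-06,
        1.33100891e+00, -2.23435498e-01]), 'dq': array([-5.86452699e-04, -7.00250898e-04, -3.94606157e-05, -2.91298040e-04,
       -2.60966792e-03, -7.86855793e-04]), 'tau': array([-1.60467716e-04, -4.12263429e+01, -2.59737843e+01, -2.86165568e-04,
        4.12223657e-03, -2.25379033e-06]), 'eef_pos': array([ 225.82139547, -473.64976825,  230.71285448]), 'ee_rot': array([ 0.59763874,  0.37773278,  0.59831311, -0.37705081]), 'force': array([-1.07221451,  0.50568344, -0.11013818]), 'wrist_torque': array([ 0.02649695,  0.02836449, -0.00057369]), 'grip_width': 0.9993705122167148} 18.700000000000003
```

View pics/t0.png

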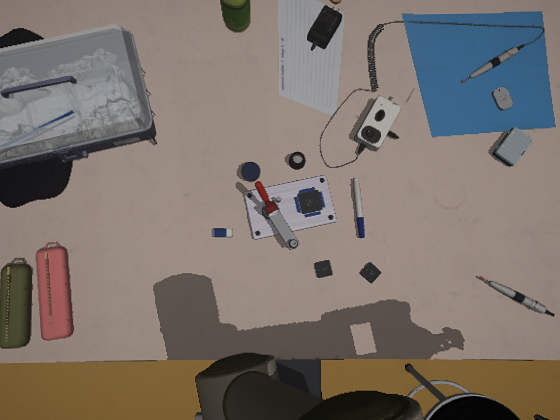

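View pics/s0.png

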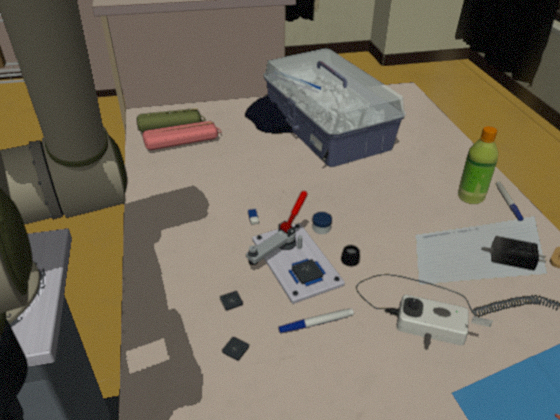

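```bash
python3 - <<'E'
from h import *
crop('t0',200,135,380,270,4.4,'t0c'); crop('s0',220,170,370,340,3.5,'s0c')
for n,p in dict(tl=(246,188),tr=(328,176),br=(337,222),bl=(252,238)).items(): print(n,atz('t0',p,12),dep('t0',p))
E
```

```text
tl [631.48192614  54.09017803  12.        ] [633.46585368  54.54851818   1.37451893]
tr [ 659.34185117 -130.53924129   12.        ] [ 661.16431518 -131.65771642    3.44155518]
br [ 554.91788417 -148.89357762   12.        ] [ 556.22879674 -150.58570743    0.56412081]
bl [519.25483975  40.09043784  12.        ] [520.17918687  40.43204647   0.59618271]
```

View pics/t0c.png

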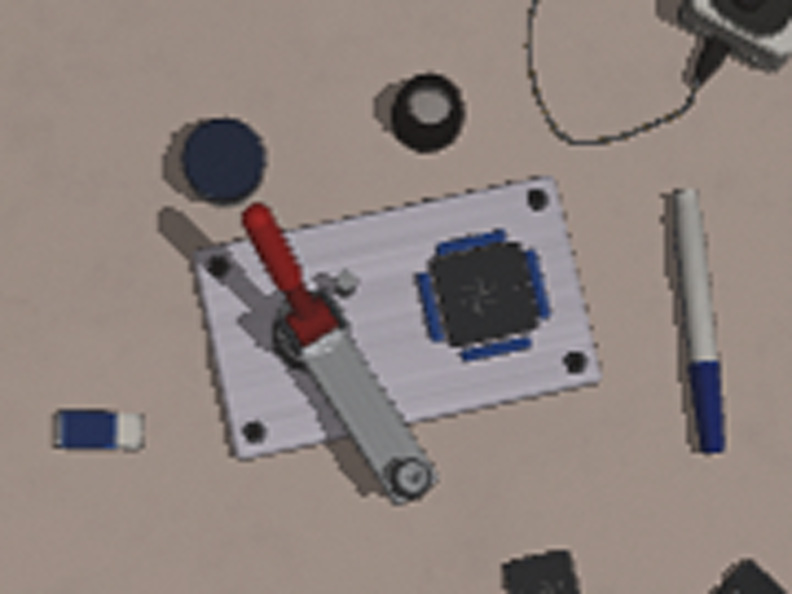

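View pics/s0c.png

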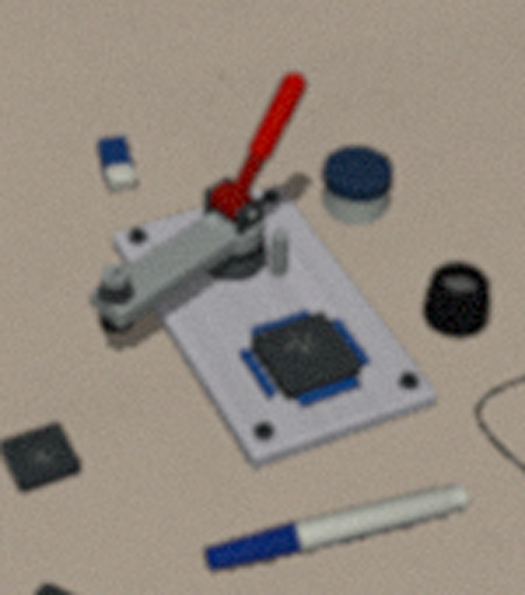

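```bash
python3 - <<'E'
from h import *
T=lambda x,y:(200+(x+.5)/4.4-.5,135+(y+.5)/4.4-.5)
S=lambda x,y:(220+(x+.5)/3.5-.5,170+(y+.5)/3.5-.5)
pts=dict(bolt=((410,473),(115,273),60),pin=((347,283),(281,233),42),work=((486,293),(305,350),21),
 levtip=((258,212),(296,80),123),cornTR=((550,178),(437,400),12),cornBR=((600,380),(256,465),12),BL=((237,458),(113,237),12),pot=((224,160),(357,165),31),loupe=((428,110),(459,275),30))
for n,(a,b,z) in pts.items():
    x,e=tri('t0',T(*a),'s0',S(*b)); print(n,x.round(1),'err',e.round(1),'top@z',atz('t0',T(*a),z).round(1),'side@z',atz('s0',S(*b),z).round(1),dep('t0',T(*a)).round(1))
C=[atz('t0',T(*p),12) for p in [(195,255),(550,178),(600,380),(237,458)]]
c=np.mean(C,0); print('centre',c, [np.linalg.norm(C[i]-C[i-1]) for i in range(4)])
y=(C[0]-C[1]+C[3]-C[2]); print(np.degrees(np.arctan2(y[1],y[0]))-90)
E
```

```text
bolt [506.9 -47.5  58.7] err 0.4 top@z [506.6 -47.4  60. ] side@z [506.9 -48.9  60. ] [506.5 -47.3  62.5]
pin [603.7 -18.1  43.2] err 4.1 top@z [601.9 -17.9  42. ] side@z [606.2 -16.7  42. ] [602.  -17.9  41.4]
work [601.  -88.6  21.5] err 1.6 top@z [600.3 -88.6  21. ] side@z [602.  -88.1  21. ] [600.1 -88.5  22.1]
levtip [622.9  24.9 115.5] err 0.0 top@z [621.4  24.8 123. ] side@z [620.1  15.2 123. ] [622.4  24.9 118. ]
cornTR [ 664.3 -124.     5.2] err 2.8 top@z [ 661.5 -122.9   12. ] side@z [ 663.2 -130.    12. ] [ 660.9 -122.6   14.5]
cornBR [ 559.4 -147.8    5.5] err 2.9 top@z [ 557.2 -146.7   12. ] side@z [ 559.4 -153.3   12. ] [ 557.4 -146.9   10.6]
BL [518.8  36.8   8.6] err 1.6 top@z [517.7  36.8  12. ] side@z [519.   33.1  12. ] [518.5  37.1   1.4]
pot [667.1  43.3  32.3] err 2.3 top@z [666.2  43.5  31. ] side@z [668.8  44.9  31. ] [666.   43.5  32.1]
loupe [694.7 -59.8  31.1] err 4.8 top@z [692.5 -59.4  30. ] side@z [697.8 -58.4  30. ] [694.5 -59.9  21.9]
centre [589.36504561 -43.52800683  12.        ] [np.float64(105.66905950914014), np.float64(186.00035465814), np.float64(106.93013877466095), np.float64(187.68615984412125)]
12.346047737366248
```

```bash
cat >> h.py <<'E'
from scipy.spatial.transform import Rotation as R
YAW=np.radians(12.35); FO=np.array([589.4,-43.5]); FX=np.array([np.cos(YAW),np.sin(YAW)]); FY=np.array([-np.sin(YAW),np.cos(YAW)])
PIV=FO+45*FY
def pose():
    s=sense(); q=s['ee_rot']; return s['eef_pos'],R.from_quat([q[1],q[2],q[3],q[0]])
def down(jaw):  # tool x down, z (jaw) at world angle jaw
    z=np.array([np.cos(jaw),np.sin(jaw),0]); x=np.array([0,0,-1.]); return R.from_matrix(np.c_[x,np.cross(z,x),z])
def row(p,r):
    P,Q=pose(); m=Q.as_matrix(); return (m.T@(np.array(p)-P)/300).round(3).tolist(), ((Q.inv()*r).as_rotvec()/.5).round(3).tolist()
E
python3 - <<'E'
from h import *
P,Q=pose(); m=Q.as_matrix(); print(m.round(3), PIV)
print('jaw ang',np.degrees(np.arctan2(m[1,2],m[0,2])))
print(FO+23*FY+18.5*FX)
for phi in (213.2,282.3):
    a=np.radians(phi); d=np.array([np.cos(a),np.sin(a)]); n=np.array([-d[1],d[0]])
    print(phi,'dir',d,'side contact',PIV+75*d-13*n, 'n',n)
E
```

```text
[[-0.     0.903  0.43 ]
 [ 0.001  0.43  -0.903]
 [-1.     0.    -0.001]] [5.79775268e+02 4.58668426e-01]
jaw ang -64.51609350047725
[602.55258944 -17.07540178]
213.2 dir [-0.83676431 -0.54756322] side contact [509.89962237 -29.73063726] n [ 0.54756322 -0.83676431]
282.3 dir [ 0.21303039 -0.97704557] side contact [583.05095429 -75.58914468] n [0.97704557 0.21303039]
```

```bash
python3 - <<'E'
from h import *
print(row([360,-230,200],down(np.radians(-60))))
print(row([493,-4,160],down(np.radians(-57))))
E
```

```text
([0.103, 0.753, -0.541], [-0.158, -0.002, -0.001])
([0.238, 1.477, -1.03], [-0.262, -0.002, -0.001])
```

```bash
python3 -m jog '[{"linear":[0,0.25,-0.18],"rotation":[0,0,0],"grip":0},{"linear":[0.1,0.75,-0.54],"rotation":[-0.16,0,0],"grip":0},{"linear":[0.1,0.75,-0.54],"rotation":[-0.16,0,0],"grip":0},{"linear":[0.1,0.75,-0.54],"rotation":[-0.16,0,0],"grip":0},{"linear":[0.1,0.75,-0.54],"rotation":[-0.16,0,0],"grip":0},{"linear":[0.1,0.75,-0.54],"rotation":[-0.16,0,0],"grip":0},{"linear":[0.1,0.75,-0.54],"rotation":[-0.16,0,0],"grip":0},{"linear":[0.1,0.75,-0.54],"rotation":[-0.16,0,0],"grip":0},{"linear":[0.1,0.75,-0.54],"rotation":[-0.16,0,0],"grip":0}]'
python3 - <<'E'
from h import *
print(row([493,-4,160],down(np.radians(-57))))
E
```

```text
time_s: 0.85
eef_pos: [359.6, -229.5, 200.8]
ee_rot: [0.613, 0.353, 0.614, -0.352]
force: [-0.6, -0.2, -0.0]
grip_width: -0.004
([0.137, 0.763, -0.425], [-0.097, -0.003, -0.0])
```

```bash
python3 -m jog '[{"linear":[0.137,0.763,-0.425],"rotation":[-0.1,0,0],"grip":0},{"linear":[0.137,0.763,-0.425],"rotation":[-0.1,0,0],"grip":0},{"linear":[0.137,0.763,-0.425],"rotation":[-0.1,0,0],"grip":0},{"linear":[0.137,0.763,-0.425],"rotation":[-0.1,0,0],"grip":0},{"linear":[0.137,0.763,-0.425],"rotation":[-0.1,0,0],"grip":0},{"linear":[0.137,0.763,-0.425],"rotation":[-0.1,0,0],"grip":0},{"linear":[0.137,0.763,-0.425],"rotation":[-0.1,0,0],"grip":0},{"linear":[0.137,0.763,-0.425],"rotation":[-0.1,0,0],"grip":0},{"linear":[0.137,0.763,-0.425],"rotation":[-0.1,0,0],"grip":0}]'
python3 - <<'E'
from h import *
snap('wrist','w1')
print(row([493,-4,34],down(np.radians(-57))))
E
```

```text
time_s: 1.6
eef_pos: [493.3, -4.7, 159.7]
ee_rot: [0.621, 0.337, 0.622, -0.337]
force: [-0.3, -0.2, 0.1]
grip_width: 0.003
([0.42, 0.002, -0.003], [0.002, -0.003, 0.001])
```

View pics/w1.png

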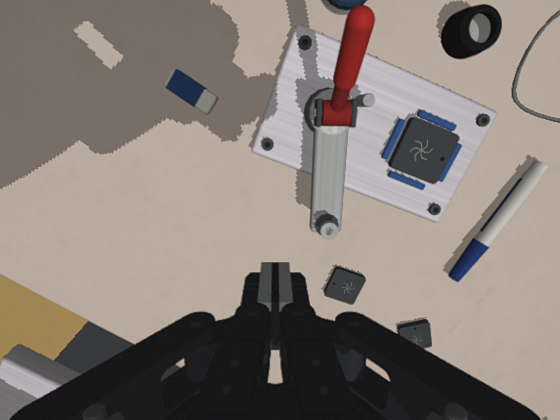

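```bash
python3 - <<'E'
from h import *
for n,p,z in [('bolt',(327,227),60),('pin',(368,100),42),('work',(422,149),21),('cornL',(253,152),12),('cornT',(298,27),12),('cornR',(496,111),12),('cornB',(438,221),12),('strapL',(311,228),44),('strapR',(340,236),44),('eraser',(190,90),12)]:
    q=atz('w1',p,z); f=q[:2]-FO; print(n,q.round(1),dep('w1',p).round(1),'fix',(f@FX).round(1),(f@FY).round(1))
E
```

```text
bolt [507.8 -43.6  60. ] [507.4 -44.2  58.2] fix -79.7 17.3
pin [604.  -15.9  42. ] [604.  -16.   41.5] fix 20.1 23.9
work [601.7 -83.6  21. ] [601.6 -83.5  21.3] fix 3.4 -41.8
cornL [518.9  35.9  12. ] [518.5  35.9   9.3] fix -51.9 92.6
cornT [622.4  58.4  12. ] [622.3  58.3  12.3] fix 54.0 92.4
cornR [ 663.7 -120.3   12. ] [ 6.681e+02 -1.270e+02 -2.000e-01] fix 56.2 -90.9
cornB [ 560. -145.   12.] [ 5.600e+02 -1.529e+02 -3.000e-01] fix -50.4 -92.9
strapL [496.3 -38.3  44. ] [496.1 -38.5  43.2] fix -89.9 25.0
strapR [503.8 -63.2  44. ] [ 4.943e+02 -8.050e+01  3.000e-01] fix -87.8 -0.9
eraser [533.9 107.5  12. ] [533.9 107.7  11.5] fix -21.9 159.4
```

```bash
sed -i 's/FO=np.array(\[589.4,-43.5\])/FO=np.array([590.6,-42.0])/' h.py
python3 -m jog '[{"linear":[0.2,0,0],"rotation":[0,0,0],"grip":0},{"linear":[0.42,0,0],"rotation":[0,0,0],"grip":0},{"linear":[0.42,0,0],"rotation":[0,0,0],"grip":0},{"linear":[0.42,0,0],"rotation":[0,0,0],"grip":0},{"linear":[0.42,0,0],"rotation":[0,0,0],"grip":0},{"linear":[0.42,0,0],"rotation":[0,0,0],"grip":0}]'
python3 - <<'E'
from h import *
print(PIV)
# arc: finger centre at radial 75, normal offset -(13+14) behind strap axis at angle phi
for phi in range(213,289,6):
    a=np.radians(phi); d=np.array([np.cos(a),np.sin(a)]); n=np.array([-d[1],d[0]])
    p=PIV+75*d-27*n
    l,r=row([*p,34],down(a+np.pi/2)); print(phi,p.round(1),[round(v,3) for v in l],r[0])
E
```

```text
time_s: 2.15
eef_pos: [494.1, -6.3, 36.2]
ee_rot: [0.622, 0.338, 0.621, -0.337]
force: [0.7, 0.1, 0.8]
grip_width: -0.002
[580.97526778   1.95866843]
213 [503.4 -16.2] [0.007, 0.008, 0.044] -0.001
219 [505.7 -24.3] [0.007, -0.0, 0.071] -0.21
225 [508.9 -32. ] [0.007, -0.005, 0.098] -0.42
231 [512.8 -39.3] [0.007, -0.008, 0.126] -0.629
237 [517.5 -46.2] [0.007, -0.007, 0.154] -0.839
243 [522.9 -52.6] [0.007, -0.004, 0.181] -1.048
249 [528.9 -58.4] [0.007, 0.003, 0.209] -1.258
255 [535.5 -63.5] [0.008, 0.012, 0.235] -1.467
261 [542.6 -67.9] [0.008, 0.024, 0.26] -1.676
267 [550.1 -71.5] [0.008, 0.038, 0.284] -1.886
273 [557.9 -74.4] [0.008, 0.055, 0.306] -2.095
279 [566.  -76.3] [0.008, 0.074, 0.326] -2.305
285 [574.3 -77.5] [0.008, 0.095, 0.344] -2.514
```

```bash
python3 -m jog '[{"linear":[0.007,0.008,0.022],"rotation":[0,0,0],"grip":0},{"linear":[0.007,0.008,0.044],"rotation":[0,0,0],"grip":0},{"linear":[0.007,0.004,0.058],"rotation":[-0.105,0,0],"grip":0},{"linear":[0.007,0,0.071],"rotation":[-0.21,0,0],"grip":0},{"linear":[0.007,-0.003,0.085],"rotation":[-0.315,0,0],"grip":0},{"linear":[0.007,-0.005,0.098],"rotation":[-0.42,0,0],"grip":0},{"linear":[0.007,-0.007,0.112],"rotation":[-0.525,0,0],"grip":0},{"linear":[0.007,-0.008,0.126],"rotation":[-0.63,0,0],"grip":0},{"linear":[0.007,-0.008,0.14],"rotation":[-0.735,0,0],"grip":0},{"linear":[0.007,-0.007,0.154],"rotation":[-0.84,0,0],"grip":0},{"linear":[0.007,-0.007,0.154],"rotation":[-0.84,0,0],"grip":0}]'
python3 - <<'E'
from h import *
snap('wrist','w2')
print(sense()['wrist_torque'])
for phi in range(237,289,3):
    a=np.radians(phi); d=np.array([np.cos(a),np.sin(a)]); n=np.array([-d[1],d[0]])
    p=PIV+75*d-27*n
    l,r=row([*p,34],down(a+np.pi/2)); print(phi,p.round(1),[round(v,3) for v in l],r[0])
E
```

```text
time_s: 3.07
eef_pos: [518.9, -47.4, 35.7]
ee_rot: [0.68, 0.2, 0.676, -0.2]
force: [0.6, 0.4, -0.5]
grip_width: 0.0
[-0.01110131 -0.01273871  0.00355238]
237 [517.5 -46.2] [0.005, 0.0, -0.004] -0.002
240 [520.1 -49.5] [0.005, -0.004, 0.009] -0.106
243 [522.9 -52.6] [0.005, -0.008, 0.022] -0.211
246 [525.8 -55.6] [0.005, -0.011, 0.036] -0.316
249 [528.9 -58.4] [0.005, -0.013, 0.05] -0.42
252 [532.1 -61. ] [0.005, -0.014, 0.063] -0.525
255 [535.5 -63.5] [0.005, -0.015, 0.077] -0.63
258 [539.  -65.8] [0.005, -0.015, 0.091] -0.735
261 [542.6 -67.9] [0.005, -0.015, 0.105] -0.839
264 [546.3 -69.8] [0.005, -0.013, 0.119] -0.944
267 [550.1 -71.5] [0.005, -0.011, 0.133] -1.049
270 [554. -73.] [0.005, -0.008, 0.146] -1.153
273 [557.9 -74.4] [0.005, -0.005, 0.16] -1.258
276 [562.  -75.5] [0.005, -0.0, 0.173] -1.363
279 [566.  -76.3] [0.005, 0.005, 0.186] -1.468
282 [570.2 -77. ] [0.005, 0.01, 0.199] -1.572
285 [574.3 -77.5] [0.006, 0.016, 0.211] -1.677
288 [578.5 -77.7] [0.006, 0.023, 0.223] -1.782
```

View pics/w2.png

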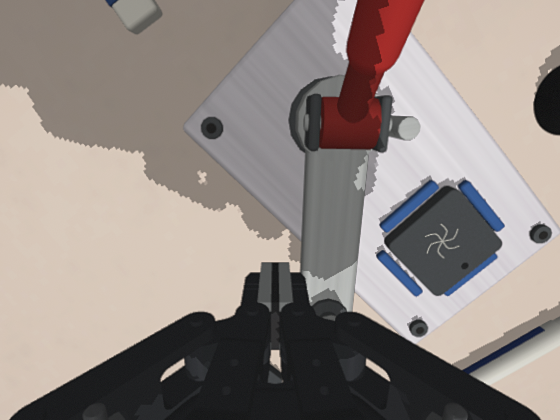

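```bash
python3 -m jog '[{"linear":[0.005,-0.004,0.009],"rotation":[-0.105,0,0],"grip":0},{"linear":[0.005,-0.008,0.022],"rotation":[-0.21,0,0],"grip":0},{"linear":[0.005,-0.011,0.036],"rotation":[-0.315,0,0],"grip":0},{"linear":[0.005,-0.013,0.05],"rotation":[-0.42,0,0],"grip":0},{"linear":[0.005,-0.014,0.063],"rotation":[-0.525,0,0],"grip":0},{"linear":[0.005,-0.015,0.077],"rotation":[-0.63,0,0],"grip":0},{"linear":[0.005,-0.015,0.091],"rotation":[-0.735,0,0],"grip":0},{"linear":[0.005,-0.015,0.105],"rotation":[-0.84,0,0],"grip":0},{"linear":[0.005,-0.013,0.119],"rotation":[-0.945,0,0],"grip":0},{"linear":[0.005,-0.013,0.119],"rotation":[-0.945,0,0],"grip":0}]'
python3 - <<'E'
from h import *
for phi in range(264,292,3):
    a=np.radians(phi); d=np.array([np.cos(a),np.sin(a)]); n=np.array([-d[1],d[0]])
    p=PIV+75*d-27*n
    l,r=row([*p,34],down(a+np.pi/2)); print(phi,p.round(1),[round(v,3) for v in l],r[0])
E
```

```text
time_s: 3.95
eef_pos: [547.0, -70.4, 34.8]
ee_rot: [0.708, 0.036, 0.704, -0.037]
force: [-0.3, -0.3, 0.2]
grip_width: -0.001
264 [546.3 -69.8] [0.003, 0.002, -0.003] 0.001
267 [550.1 -71.5] [0.003, -0.003, 0.011] -0.104
270 [554. -73.] [0.003, -0.006, 0.024] -0.208
273 [557.9 -74.4] [0.003, -0.009, 0.038] -0.313
276 [562.  -75.5] [0.003, -0.012, 0.051] -0.418
279 [566.  -76.3] [0.003, -0.013, 0.065] -0.523
282 [570.2 -77. ] [0.003, -0.014, 0.079] -0.627
285 [574.3 -77.5] [0.003, -0.014, 0.093] -0.732
288 [578.5 -77.7] [0.003, -0.013, 0.107] -0.837
291 [582.6 -77.7] [0.003, -0.012, 0.121] -0.941
```

```bash
python3 -m jog '[{"linear":[0.003,-0.003,0.011],"rotation":[-0.104,0,0],"grip":0},{"linear":[0.003,-0.006,0.024],"rotation":[-0.21,0,0],"grip":0},{"linear":[0.003,-0.009,0.038],"rotation":[-0.31,0,0],"grip":0},{"linear":[0.003,-0.012,0.051],"rotation":[-0.42,0,0],"grip":0},{"linear":[0.003,-0.013,0.065],"rotation":[-0.52,0,0],"grip":0},{"linear":[0.003,-0.013,0.065],"rotation":[-0.52,0,0],"grip":0},{"linear":[0.003,-0.013,0.065],"rotation":[-0.52,0,0],"grip":0}]'
python3 - <<'E'
from h import *
snap('top','t3'); crop('t3',230,145,380,265,5,'t3c')
snap('side','s3'); crop('s3',220,170,370,340,3.5,'s3c')
E
```

```text
time_s: 4.53
eef_pos: [566.1, -76.3, 34.3]
ee_rot: [0.707, -0.055, 0.703, 0.053]
force: [0.1, -0.0, 0.7]
grip_width: -0.0
```

View pics/t3c.png

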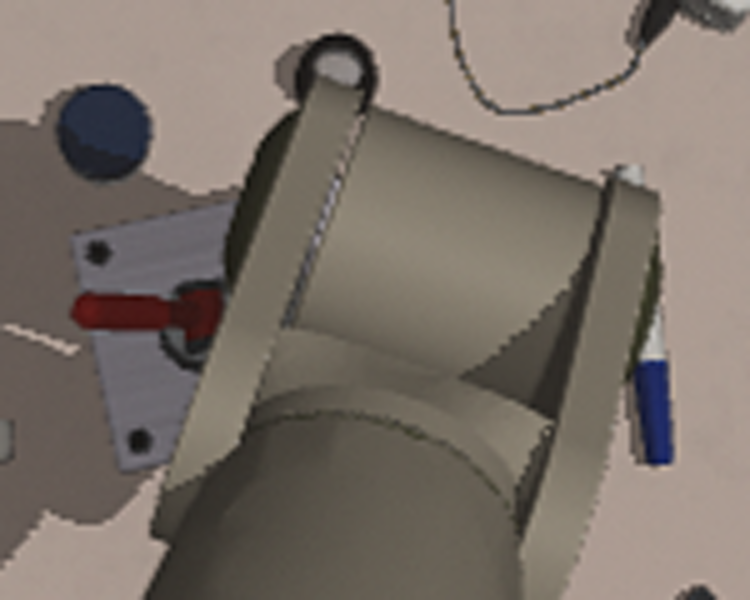

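View pics/s3c.png

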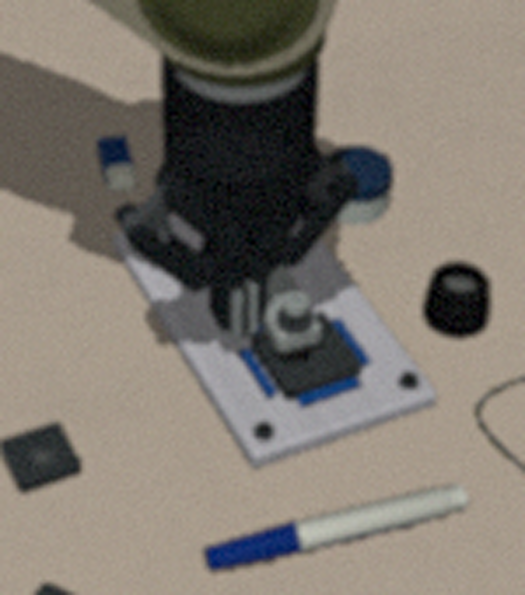

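```bash
python3 - <<'E'
from h import *
for phi in range(279,300,3):
    a=np.radians(min(phi,282.5)); d=np.array([np.cos(a),np.sin(a)]); n=np.array([-d[1],d[0]])
    b=phi-282.5
    p=PIV+75*d-(27-max(0,b)/57.3*75)*n
    l,r=row([*p,34],down(a+np.pi/2)); print(phi,p.round(1),[round(v,3) for v in l],r[0])
E
python3 -m jog '[{"linear":[0,-0.001,0.01],"rotation":[-0.1,0,0],"grip":0},{"linear":[0,0,0.02],"rotation":[-0.12,0,0],"grip":0},{"linear":[0,0,0.025],"rotation":[-0.12,0,0],"grip":0},{"linear":[0,0,0.025],"rotation":[-0.12,0,0],"grip":0}]'
```

```text
279 [566.  -76.3] [0.001, -0.001, 0.0] -0.007
282 [570.2 -77. ] [0.001, -0.005, 0.014] -0.112
285 [574.  -76.4] [0.001, -0.005, 0.027] -0.13
288 [577.9 -75.5] [0.001, -0.004, 0.04] -0.13
291 [581.7 -74.7] [0.001, -0.003, 0.053] -0.13
294 [585.5 -73.8] [0.001, -0.002, 0.066] -0.13
297 [589.4 -73. ] [0.001, -0.002, 0.079] -0.13
time_s: 4.97
eef_pos: [572.3, -75.2, 34.1]
ee_rot: [0.704, -0.075, 0.702, 0.074]
force: [-7.3, -4.3, 4.4]
grip_width: -0.002
```

```bash
python3 -m jog '[{"linear":[0,0,0.005],"rotation":[0,0,0],"grip":0},{"linear":[0,0,0.01],"rotation":[0,0,0],"grip":0},{"linear":[0,0,0.01],"rotation":[0,0,0],"grip":0}]'
python3 - <<'E'
from h import *
snap('wrist','w4'); P,Q=pose(); print(P)
print(row(P+[-30*FX[0],-30*FX[1],0],Q))
E
```

```text
time_s: 5.22
eef_pos: [572.8, -75.1, 34.0]
ee_rot: [0.702, -0.075, 0.705, 0.074]
force: [-16.3, -5.6, 9.5]
grip_width: -0.004
[572.73128242 -75.1092779   33.93829552]
([0.0, -0.001, -0.1], [0.0, 0.0, 0.0])
```

View pics/w4.png

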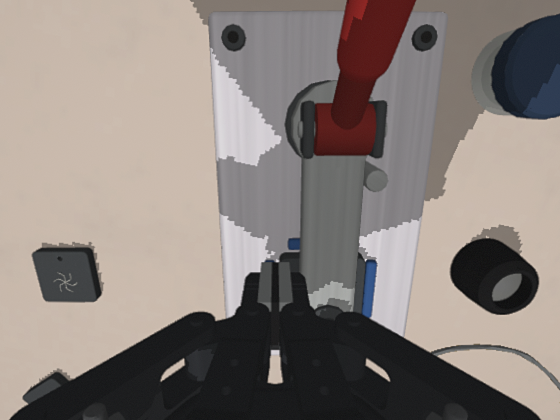

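```bash
python3 -m jog '[{"linear":[0,0,-0.05],"rotation":[0,0,0],"grip":0},{"linear":[0,0,-0.1],"rotation":[0,0,0],"grip":0},{"linear":[-0.05,0,-0.1],"rotation":[0,0,0],"grip":0},{"linear":[-0.2,0,-0.1],"rotation":[0,0,0],"grip":0},{"linear":[-0.3,0,-0.1],"rotation":[0,0,0],"grip":0},{"linear":[-0.45,0,-0.1],"rotation":[0,0,0],"grip":0},{"linear":[-0.45,0,-0.1],"rotation":[0,0,0],"grip":0}]'
python3 - <<'E'
from h import *
snap('wrist','w5')
print(row([*(PIV-20*FX+60*FY),170],down(YAW)))
E
```

```text
time_s: 5.85
eef_pos: [546.7, -81.7, 176.5]
ee_rot: [0.706, -0.076, 0.701, 0.071]
force: [0.7, -0.8, 1.7]
grip_width: -0.004
([0.01, 0.447, 0.104], [-0.014, 0.007, 0.011])
```

View pics/w5.png

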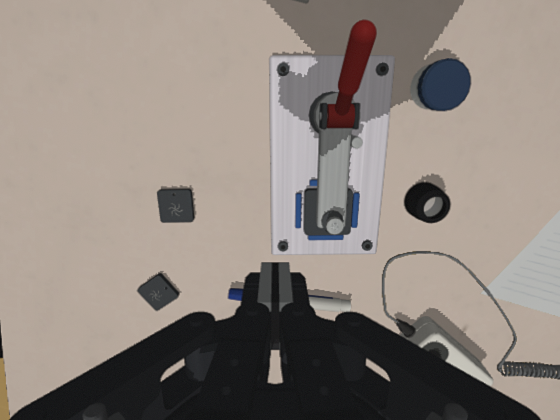

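```bash
python3 - <<'E'
from h import *
crop('w5',250,10,400,260,2.4,'w5c')
for n,p,z in [('bolt',(334,222),60),('pin',(357,143),42),('cornNW',(269,57),12),('NE',(394,55),12),('SE',(377,254),12),('SW',(272,254),12),('levtip',(365,26),123),('pivotcam',(341,116),62)]:
    q=atz('w5',p,z); f=q[:2]-FO; print(n,q.round(1),dep('w5',p).round(1),'fix',(f@FX).round(1),(f@FY).round(1))
E
```

```text
bolt [597.2 -80.4  60. ] [598.6 -82.   54.9] fix -1.7 -38.9
pin [602.5 -15.   42. ] [603.3 -15.2  39.1] fix 17.4 23.8
cornNW [517.   37.3  12. ] [516.8  37.9   7.8] fix -55.0 93.2
NE [620.9  61.7  12. ] [625.3  64.8  -2.7] fix 51.7 94.8
SE [ 662.6 -119.7   12. ] [ 669.5 -125.9   -3.8] fix 53.7 -91.3
SW [ 557.1 -141.8   12. ] [ 557.6 -143.9    7.4] fix -54.0 -90.3
levtip [567.9  48.6 123. ] [569.4  50.5 115.7] fix -2.8 93.3
pivotcam [579.8   2.5  62. ] [580.2   2.6  60. ] fix -1.0 45.8
```

View pics/w5c.png

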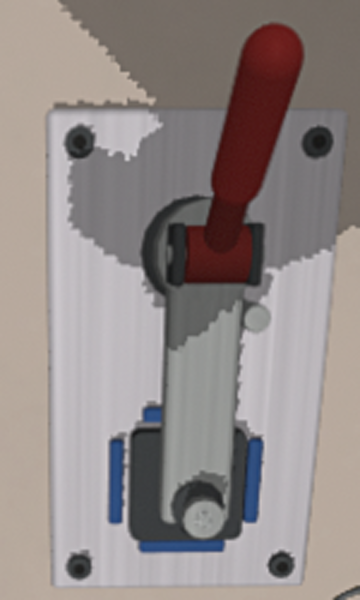

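```bash
python3 - <<'E'
from h import *
pv=np.array([580.3,2.2])
print(row([*(pv-20*FX+15*FY),165],down(YAW)), row([*(pv+15*FY),165],down(YAW)))
print(row([*(pv+15*FY),135],down(YAW)))
E
```

```text
([0.028, 0.299, 0.103], [-0.014, 0.007, 0.011]) ([0.028, 0.299, 0.169], [-0.014, 0.007, 0.011])
([0.128, 0.3, 0.169], [-0.014, 0.007, 0.011])
```

```bash
python3 -m jog '[{"linear":[0.01,0.15,0.085],"rotation":[-0.014,0.007,0.011],"grip":0},{"linear":[0.028,0.3,0.169],"rotation":[-0.014,0.007,0.011],"grip":0},{"linear":[0.028,0.3,0.169],"rotation":[-0.014,0.007,0.011],"grip":0},{"linear":[0.028,0.3,0.169],"rotation":[-0.014,0.007,0.011],"grip":0},{"linear":[0.128,0.3,0.169],"rotation":[-0.014,0.007,0.011],"grip":0},{"linear":[0.128,0.3,0.169],"rotation":[-0.014,0.007,0.011],"grip":0},{"linear":[0.128,0.3,0.169],"rotation":[-0.014,0.007,0.011],"grip":0}]'
python3 - <<'E'
from h import *
snap('side','s6'); crop('s6',220,120,370,310,3,'s6c'); snap('wrist','w6')
pv=np.array([580.3,2.2])
for a in np.arange(1.1,-.26,-.1):
    x=60*np.cos(a)-7.5*np.sin(a); z=54+60*np.sin(a)+7.5*np.cos(a)
    l,r=row([*(pv+(x-11)*FY),z],down(YAW)); print(round(a,1),(x-11).round(1),z.round(1),l,r)
E
```

```text
time_s: 6.48
eef_pos: [576.0, 16.7, 133.4]
ee_rot: [0.702, -0.075, 0.704, 0.076]
force: [0.5, 0.4, 0.3]
grip_width: 0.004
1.1 9.5 110.9 [0.082, -0.017, -0.0] [-0.002, 0.001, 0.001]
1.0 15.1 108.5 [0.09, 0.002, -0.0] [-0.002, 0.001, 0.001]
0.9 20.4 105.7 [0.1, 0.02, -0.0] [-0.002, 0.001, 0.001]
0.8 25.4 102.3 [0.111, 0.036, -0.0] [-0.002, 0.001, 0.001]
0.7 30.1 98.4 [0.124, 0.052, -0.0] [-0.002, 0.001, 0.001]
0.6 34.3 94.1 [0.138, 0.066, -0.0] [-0.002, 0.001, 0.001]
0.5 38.1 89.3 [0.154, 0.078, -0.0] [-0.002, 0.001, 0.001]
0.4 41.3 84.3 [0.171, 0.089, -0.0] [-0.002, 0.001, 0.001]
0.3 44.1 78.9 [0.189, 0.099, -0.0] [-0.002, 0.001, 0.001]
0.2 46.3 73.3 [0.208, 0.106, -0.0] [-0.002, 0.001, 0.001]
0.1 48.0 67.5 [0.227, 0.111, -0.0] [-0.002, 0.001, 0.001]
-0.0 49.0 61.5 [0.247, 0.115, -0.0] [-0.002, 0.001, 0.001]
-0.1 49.4 55.5 [0.267, 0.116, -0.0] [-0.002, 0.001, 0.001]
-0.2 49.3 49.4 [0.287, 0.116, -0.0] [-0.002, 0.001, 0.001]
```

View pics/s6c.png

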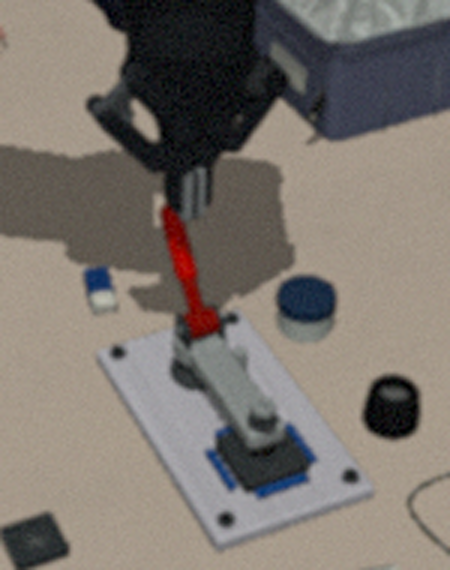

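View pics/w6.png

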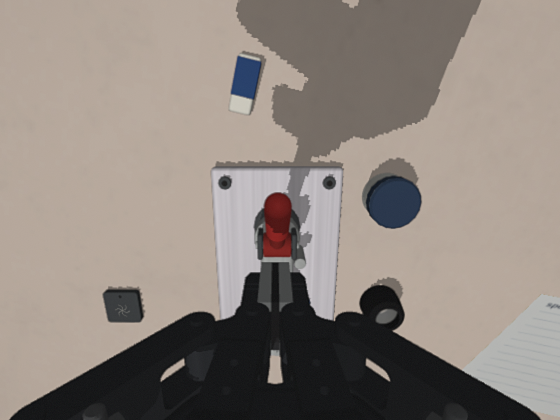

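```bash
python3 -m jog '[{"linear":[0.045,-0.008,0],"rotation":[0,0,0],"grip":0},{"linear":[0.082,-0.008,0],"rotation":[0,0,0],"grip":0},{"linear":[0.09,0.002,0],"rotation":[0,0,0],"grip":0},{"linear":[0.1,0.02,0],"rotation":[0,0,0],"grip":0},{"linear":[0.111,0.036,0],"rotation":[0,0,0],"grip":0},{"linear":[0.124,0.052,0],"rotation":[0,0,0],"grip":0},{"linear":[0.138,0.066,0],"rotation":[0,0,0],"grip":0},{"linear":[0.154,0.078,0],"rotation":[0,0,0],"grip":0},{"linear":[0.171,0.089,0],"rotation":[0,0,0],"grip":0},{"linear":[0.171,0.089,0],"rotation":[0,0,0],"grip":0}]'
python3 - <<'E'
from h import *
snap('side','s7'); crop('s7',220,120,370,310,3,'s7c'); snap('wrist','w7')
pv=np.array([580.3,2.2])
for a in np.arange(.4,-.26,-.1):
    x=60*np.cos(a)-7.5*np.sin(a); z=54+60*np.sin(a)+7.5*np.cos(a)
    l,r=row([*(pv+(x-11)*FY),z],down(YAW)); print(round(a,1),(x-11).round(1),z.round(1),l,r)
E
```

```text
time_s: 7.42
eef_pos: [571.2, 43.5, 83.4]
ee_rot: [0.703, -0.076, 0.703, 0.076]
force: [-0.6, -0.2, 0.8]
grip_width: -0.001
0.4 41.3 84.3 [-0.001, -0.001, 0.0] [-0.002, -0.0, -0.0]
0.3 44.1 78.9 [0.017, 0.009, 0.0] [-0.002, -0.0, -0.0]
0.2 46.3 73.3 [0.036, 0.016, 0.0] [-0.002, -0.0, -0.0]
0.1 48.0 67.5 [0.055, 0.021, 0.0] [-0.002, -0.0, -0.0]
0.0 49.0 61.5 [0.075, 0.025, 0.0] [-0.002, -0.0, -0.0]
-0.1 49.4 55.5 [0.095, 0.026, 0.0] [-0.002, -0.0, -0.0]
-0.2 49.3 49.4 [0.115, 0.026, 0.0] [-0.002, -0.0, -0.0]
```

View pics/s7c.png

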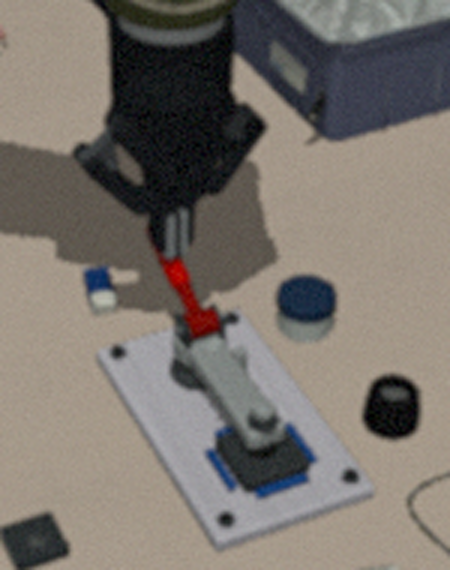

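View pics/w7.png

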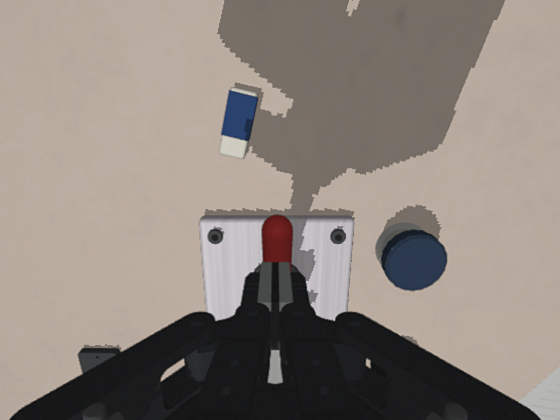

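Lever is moving down under the finger. Continue to level.

```bash
python3 -m jog '[{"linear":[0.008,0.005,0],"rotation":[0,0,0],"grip":0},{"linear":[0.017,0.009,0],"rotation":[0,0,0],"grip":0},{"linear":[0.027,0.013,0],"rotation":[0,0,0],"grip":0},{"linear":[0.036,0.016,0],"rotation":[0,0,0],"grip":0},{"linear":[0.046,0.019,0],"rotation":[0,0,0],"grip":0},{"linear":[0.055,0.021,0],"rotation":[0,0,0],"grip":0},{"linear":[0.065,0.023,0],"rotation":[0,0,0],"grip":0},{"linear":[0.072,0.025,0],"rotation":[0,0,0],"grip":0},{"linear":[0.075,0.025,0],"rotation":[0,0,0],"grip":0},{"linear":[0.075,0.025,0],"rotation":[0,0,0],"grip":0}]'
```

```text
time_s: 8.35
eef_pos: [569.9, 50.2, 61.5]
ee_rot: [0.703, -0.076, 0.703, 0.076]
force: [0.7, 0.5, 2.3]
grip_width: -0.002
```

```bash
python3 -m jog '[{"linear":[0.005,0,0],"rotation":[0,0,0],"grip":0},{"linear":[0.009,0,0],"rotation":[0,0,0],"grip":0},{"linear":[0.009,0,0],"rotation":[0,0,0],"grip":0}]'; python3 -m jog '[{"linear":[0.006,0,0],"rotation":[0,0,0],"grip":0},{"linear":[0.008,0,0],"rotation":[0,0,0],"grip":0},{"linear":[0.008,0,0],"rotation":[0,0,0],"grip":0}]'
```

```text
time_s: 8.6
eef_pos: [570.2, 50.3, 60.7]
ee_rot: [0.703, -0.076, 0.703, 0.076]
force: [-5.7, 1.4, 18.8]
grip_width: 0.003
time_s: 8.85
eef_pos: [570.4, 50.4, 60.6]
ee_rot: [0.704, -0.076, 0.702, 0.076]
force: [-8.1, 0.8, 23.9]
grip_width: 0.002
```

```bash
python3 -m jog '[{"linear":[0.01,0,0],"rotation":[0,0,0],"grip":0},{"linear":[0.013,0,0],"rotation":[0,0,0],"grip":0},{"linear":[0.013,0,0],"rotation":[0,0,0],"grip":0}]'; python3 -m jog '[{"linear":[-0.03,0,0],"rotation":[0,0,0],"grip":0},{"linear":[-0.1,0,0],"rotation":[0,0,0],"grip":0},{"linear":[-0.2,0,0],"rotation":[0,0,0],"grip":0},{"linear":[-0.3,0,0],"rotation":[0,0,0],"grip":0},{"linear":[-0.4,0,0],"rotation":[0,0,0],"grip":0},{"linear":[-0.4,-0.25,-0.4],"rotation":[0,0,0],"grip":0},{"linear":[-0.4,-0.5,-0.4],"rotation":[0,0,0],"grip":0},{"linear":[-0.4,-0.5,-0.4],"rotation":[0,0,0],"grip":0},{"linear":[-0.4,-0.5,-0.4],"rotation":[0,0,0],"grip":0},{"linear":[-0.4,-0.5,-0.4],"rotation":[0,0,0],"grip":0},{"linear":[-0.4,-0.5,-0.4],"rotation":[0,0,0],"grip":0}]'
python3 - <<'E'
from h import *
snap('side','s8'); crop('s8',220,150,370,320,3.5,'s8c'); snap('wrist','w8'); snap('top','t8');crop('t8',200,135,380,270,4.4,'t8c')
E
```

```text
time_s: 9.1
eef_pos: [570.6, 50.4, 60.1]
ee_rot: [0.704, -0.077, 0.702, 0.076]
force: [-12.1, 0.1, 35.0]
grip_width: -0.001
time_s: 10.02
eef_pos: [483.3, -125.6, 179.6]
ee_rot: [0.704, -0.075, 0.703, 0.074]
force: [0.7, 0.3, 0.2]
grip_width: -0.0
```

View pics/s8c.png

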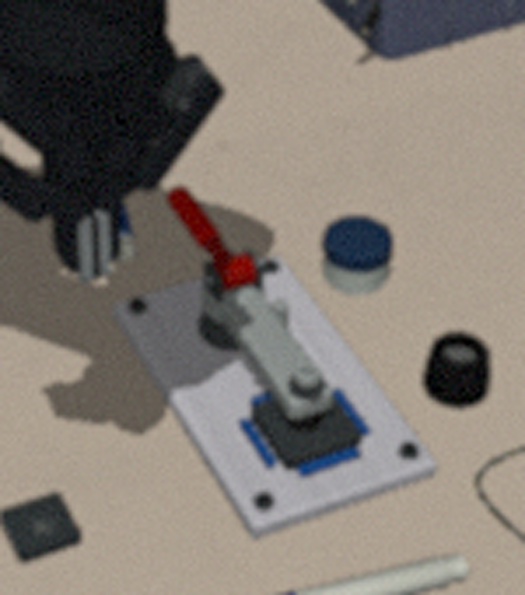

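View pics/w8.png

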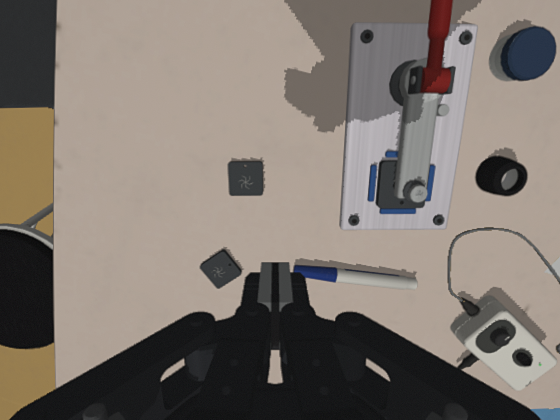

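View pics/t8c.png

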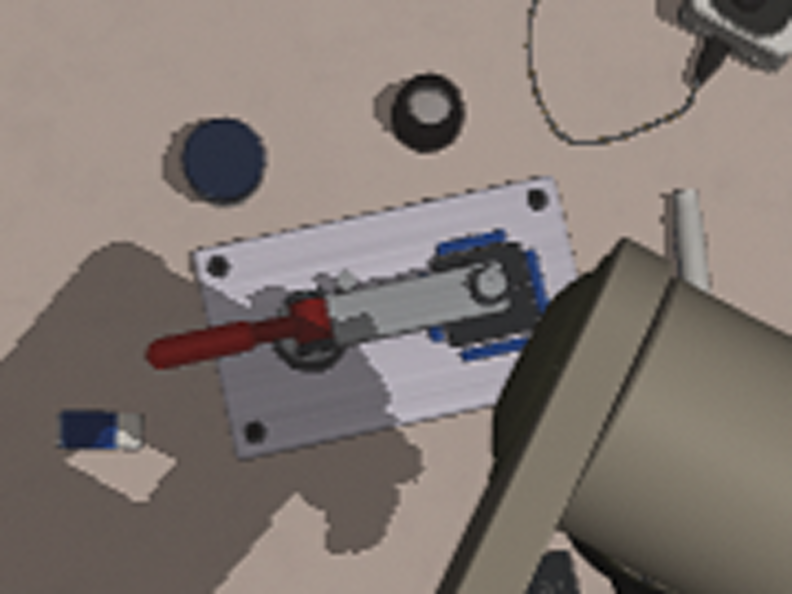

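```bash
python3 - <<'E'
from h import *
crop('w8',340,10,490,240,2.6,'w8c')
T=lambda x,y:(200+(x+.5)/4.4-.5,135+(y+.5)/4.4-.5)
S=lambda x,y:(220+(x+.5)/3.5-.5,150+(y+.5)/3.5-.5)
D=np.load('pics/t8_d.npy')
for p in [(165,352),(200,345),(235,337),(312,315),(488,278)]: print(p,dep('t8',T(*p)).round(1))
pv=np.array([580.3,2.2])
print('levtip',tri('t8',T(155,354),'s8',S(178,195)), 'bolt',tri('t8',T(488,276),'s8',S(306,378)), 'bolt old', )
b=tri('t8',T(488,276),'s8',S(306,378))[0]; print(np.degrees(np.arctan2(*(b[:2]-pv)[::-1]))+360, dep('w8',(418,192)))
# workpiece before/after
E
```

```text
(165, 352) [564.8  70.3  62.1]
(200, 345) [568.3  53.6  61.4]
(235, 337) [572.1  36.7  62.2]
(312, 315) [ 5.823e+02 -4.000e-01  6.650e+01]
(488, 278) [602.4 -86.5  54.9]
levtip (array([565.70901047,  75.55456218,  54.35346483]), np.float64(1.7300189415718288)) bolt (array([602.85862402, -86.73435648,  50.8583245 ]), np.float64(2.2942861256400584)) bolt old
284.2331586031844 [600.51329251 -82.37765998  56.35053551]
```

View pics/w8c.png

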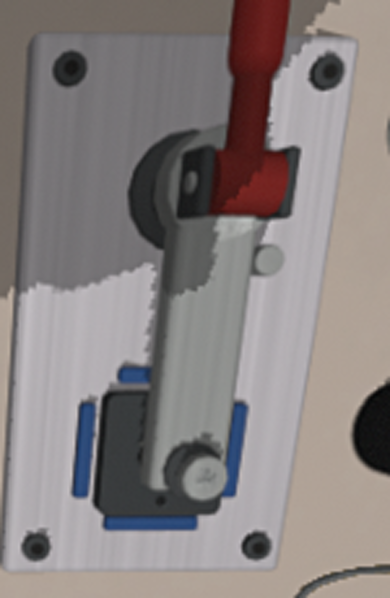

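```bash
python3 -c "
from rig import *
s=sense();print(s['time_s'],s['force'],s['dq'].round(3));finish_job()"
```

```text
10.1667 [ 0.25730693  0.63295567 -0.25392655] [ 0.029  0.002 -0.006  0.003 -0.002  0.002]
the job is handed in; nothing more can be done
```

The workpiece is clamped, and I handed the job in at 10.2 s of the 38 s allowed. With the fingers shut, I pushed the strap round to its stop pin. I then pushed the red lever down to its hard stop, with at most about 35 N of vertical force on the fingers, and backed the arm away.

**Last checks:**
- **Lever:** level, with its top about 62 mm high at three points along the handle.
- **Strap:** lies against the pin in the wrist picture.
- **Foot bolt:** its head was about 55–56 mm high by depth, down from 60, which fits a lowered foot. The foot itself is hidden under the strap, so I did not see it touch the piece.
- **Workpiece and bystanders:** the workpiece is still seated in its nest. The pot, loupe and eraser are unmoved in the top view, and so is the part of the marker the arm does not hide.
- **Robot:** fingers about 180 mm above the bench, with wrist force near zero.

**Disagreements:** working out heights from the top and side views together gave some values up to about 8 mm low: 51 mm for the bolt head and 54 mm for the lever tip. I put that down to my pixel picks on coarse pictures and went by the depth and contact readings. The same views put the strap angle about 2° past the stop, which I took as measurement error.

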